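# Refill the spring-pusher gift tray and lock its rail

### The arm

A 6-joint arm with a two-finger parallel gripper is mounted at the origin on a cart in front of the work surface, level with it; the furniture and walls round the work are solid. World frame = base frame: x ahead of the robot, y to its left, z up, the work surface at z = 0. Lengths are in m, angles in degrees, forces in N, time in s.
With the tool pointing down it reaches from about 0.35 to 0.925 m from the base axis. Payload 6.4 kg.
Tool frame: the origin (TCP) lies at the very end of the fingers, on their centre line; the grasp point (between the pads) lies 19 mm behind it; x points along the fingers, z is the direction in which the jaws open and shut, and the axes are right-handed (so a half turn about x gives the same grasp; the last joint's range is limited). The gripper opens to 85 mm and grips with 20 to 120 N. Pads are 22 mm wide; open, the fingers measure 114 mm over their backs; the gripper's body (76 mm by 85 mm) begins 54 mm behind the grasp point. The pads swing forward as they close: fully open they stand 13 mm farther back than shut.
Start: joints at [-78.959, 14.043, 89.255, -0, 76.702, -9.975], TCP at [0.233, -0.607, 0.231] pointing down, gripper open.
Joint ranges: [-179.41, 179.41], [-58.25, 129.5], [7.25, 145.43], [-54.29, 234.29], [11.92, 165.04], [-157.13, 157.13]. Speed limits (degrees/s): [147.25, 147.25, 180, 180, 180, 180].

### API

Orientations are given as [roll, pitch, yaw] about the fixed x, y, z axes, in that order (R = Rz(yaw) Ry(pitch) Rx(roll)).
In Python, from bench import sensors, cams, ticket gives the robot as it stands.
- The arm moves only by the tool apply_moves, never from a script. Its argument "commands" is a list that holds one entry, the list of rows, each a list of 5 numbers: the shift along the world's x, y, z in units of 4 cm (1.0 is 4 cm), then the turn about the world's z in units of 0.15 rad (1.0 is 0.15 rad), then the opening, from 0 (shut) to 1 (fully open). In form: [[[x, y, z, roll, hand], ...]]. A call has 1 to 10 rows; each row shifts and turns the commanded pose from where the row before left it; what a row does not reach is not made up. A row lasts 1/10 s, in which the tool goes at most 50 mm and 8.59 degrees, less where a joint would pass 70% of its speed; a pose out of reach is approached as far as the arm can. A call with a number of a shift or a turn outside -1 to 1 is refused whole. A call with a gripper value outside its range is refused whole. The fingers move at their own pace and stop on an object; "newtons" is the grip in N (left out, the last holds). Time passes only in rows, so rows that do not move let the fingers close. It gives the time, the measured TCP pose, the force and the opening at its end, in the units of the state.
- sensors.read_state(): the state, without advancing time (a new reading comes with each control period).
- cams.grab_frame(name): name is "scene" or "top" or "wrist"; returns (picture, depth): 420x560x3 uint8, red, green, blue; 420x560 float32, m along the optical axis (not along the pixel's ray), 0 where there is no reading.
- cams.calibration(name): a dict with "mtx" (3x3 intrinsics, pixels), "T" (4x4, takes a point from camera to world coordinates); the wrist camera has in their place "mount" (4x4, takes a point from camera to tool coordinates, whose origin is the TCP and whose axes are the tool frame's). Camera axes: x right, y up, looking along -z (the intrinsics and any distortion apply to the point x, -y, -z); pixel columns grow to the right and rows downward; lengths in m; the calibration is good to about 2 mm. A picture is of the moment at which its call begins: read the wrist's pose just before it. calibration takes no time and is no camera call.
- ticket.sign_off(): hands the job in, once; it reports no verdict.
The state is a dict: "time_s": time; "q": joint angles; "joint_velocities": joint speeds; "effort": joint torques, N m; "ee_pos": TCP position; "tool_rot": TCP orientation; "force": force on the tool from outside, world axes, zero at the start; "moment": the same for the moment, N m; "finger_gap": finger opening in m.
Only numpy, scipy, OpenCV 4.12 (cv2) and the standard library are available. Lean on these libraries where they do the work, as an engineer would, in place of code of your own. Each camera call takes 0.05 s, during which the arm holds its last target.

### The job

Refill the empty spring-pusher display tray: load the green gift set lengthwise into the channel, pressing the spring pusher back with its end until the carton drops flat on the floor behind the front lip, and let go of it. Then slide the keeper rail fully shut across the mouth by its orange knob, and lock it by taking the red-headed pin from its rest block and lowering it into the socket behind the rail's tail until it bottoms out. Leave the candle jar, the amber bottle and the tape roll where they stand.

Things in the scene. Friction and masses are not known exactly. Their poses are not given: they have to be found in the camera images.
- tray: White display tray, fixed. Origin: table level, middle of the front lip's inner face; x along the channel to the back, y across it (to the left seen from the front), z up. Left of the mouth a guide block (x -33 to 3, y 40 to 212, top z 50 mm) carries the rail and holds the pin socket; right of it a catch post (y -39 to -55, top z 70 mm) takes the rail's end.
- seat (a point): Middle of the seated carton's footprint, on the channel floor: tray (75, 0, 6) mm; axes as the tray. Channel 60 mm wide between side walls 8 mm thick (tops z 30 mm, x 0 to 190 mm), floor at z 6 mm. Front lip x -8 to 0, top z 18 mm (12 mm above the floor). Back wall from x 184 mm, 60 mm high. The seated carton reaches from x 0 to x 150 mm.
- follower (a joint): Black spring pusher in the channel (plate 54 mm wide, z 7 to 63 mm), in m. Its front face is at tray x 120 mm + value; 0 = channel empty, stop at 0.046. Always pushes toward the lip with 5 to 6 N. Reads about 0.030 with the carton seated; push it past 0.030 for the carton to clear the lip on its way down.
- rail (a joint): Keeper rail: steel bar 14 x 150 x 14 mm along tray y, at tray x -22 to -8, z 50 to 64 mm. Value in m = how far open toward +y (at most 0.100, starts 0.085 to 0.100, clear of the channel but covering the socket). 0 = fully shut, against its stop: bar bridges the mouth, y -42 to 108 mm, and uncovers the socket. Stays where left; takes about 2 N to move.
- rail_knob (a point): Middle of the rail's orange upright knob, 24 mm in diameter and 22 mm high (11 mm above and below this point, which is 81 mm above the table); moves with the rail. At tray x -15 mm, y 60 mm + rail value. Free space all round it above the bar.
- socket_mouth (a point): Middle of the mouth of the pin socket, at tray (-15, 120, 50) mm: round blind hole 20 mm wide, 40 mm deep, vertical. The shut rail's tail ends 12 mm from its axis, the knob then stands 60 mm from it.
- gift_set: Dark green window carton with three little jars, 52 (own x) x 150 (own y) x 82 (z) mm, about 0.36 kg, standing on the table. Origin: centre of its underside. Grip across the 52 mm, near the top. Either end may lead.
- pin: Upright steel locking pin, 0.09 kg: shaft 16 mm in diameter, 85 mm long, bevelled foot, red mark ring 40 to 44 mm above the foot; then a red cylindrical head 24 mm in diameter, 85 to 109 mm above the foot. Origin at the centre of the foot's end face, z along the pin to the head. Starts standing in its rest block, foot 4 mm above the table.
- pin_tip (a point): Centre of the end face of the pin's foot.
- pin_rest: Blue-painted rest block, 56 x 56 x 44 mm, fixed; origin: centre of its underside. A vertical blind hole in its middle, 20 mm wide and 40 mm deep, holds the pin at the start.
- candle: Bystander: candle jar with black lid, 65 mm wide, 73 mm high, near the tray's right side. Origin: centre of its underside.
- bottle: Bystander: amber glass bottle, 48 mm wide, 120 mm high, right of the gift set. Origin: centre of its underside.
- tape: Bystander: roll of tape lying flat, 94 mm wide, 48 mm high, left of the pin rest. Origin: centre of its underside.

How it is judged (in metres and radians):
On the way, in this order (a step that is already met when the one before it is completed fails the run):
1. the gift set lies flat in the channel between lip and pressed-back pusher, let go, the rail still open (x of gift_set in the frame of tray between 0.069 and 0.081 m and y of gift_set in the frame of tray between -0.007 and 0.007 m and z of gift_set in the frame of tray between 0.002 and 0.01 m and angle between the y axis of gift_set and the x axis of tray, either way round below 0.08 rad and angle between gift_set's own z axis and vertical below 0.06 rad and value of joint follower above 0.022 m and contact force between the fingers and gift_set below 0.5 N and value of joint rail above 0.05 m), for 0.2 s.
2. the rail is fully shut with the gift set still seated (value of joint rail below 0.007 m and x of gift_set in the frame of tray between 0.069 and 0.081 m and y of gift_set in the frame of tray between -0.007 and 0.007 m and z of gift_set in the frame of tray between 0.002 and 0.01 m and angle between the y axis of gift_set and the x axis of tray, either way round below 0.08 rad and angle between gift_set's own z axis and vertical below 0.06 rad and value of joint follower above 0.022 m), for 0.2 s.
At the end, for the whole second after the job is handed in: Gift set flat in the channel, let go, within 6 mm of the seat lengthwise, 7 mm across and 0.08 rad, holding the pusher back over 22 mm; rail shut to 7 mm; pin in the socket 36 mm deep or more, within 5 mm of its axis and 0.15 rad of upright; all at rest (all of step 2 and contact force between the fingers and gift_set below 0.5 N and horizontal distance between pin_tip and socket_mouth below 0.005 m and z of pin_tip in the frame of socket_mouth below -0.036 m and angle between pin's own z axis and vertical below 0.15 rad and linear speed of each of gift_set, pin below 0.02 m/s); the robot touches nothing.
It fails at once if the candle jar is shoved more than 30 mm or tipped (distance of candle from where it was at the start of the episode above 0.03 m or angle between candle's own z axis and vertical above 0.5 rad).
It fails at once if the amber bottle is shoved more than 30 mm or tipped (distance of bottle from where it was at the start of the episode above 0.03 m or angle between bottle's own z axis and vertical above 0.5 rad).
It fails at once if the tape roll is shoved more than 30 mm or tipped (distance of tape from where it was at the start of the episode above 0.03 m or angle between tape's own z axis and vertical above 0.5 rad).
It also fails if it takes over 64 s, if anything falls off the work surface, if the arm or the gripper's body presses on something with over 40 N, if the wrist force passes 120 N, or if a joint passes its speed limit or range.

## Working session

There is one attempt and no reset: what is moved stays moved. The work goes in short steps, Python scripts to look and compute and a tool call to move; the robot and the scene stay as the last step left them, time stands still between calls to the robot, and variables do not carry over. Pictures are saved under pics/ and viewed, and the job is handed in when it is done.

Besides the shell and the picture viewer there is one more tool, called after "Request:" as name([rows], argument=value, ...), one row to a line, values as JSON. apply_moves: Moves the arm, as the interface text tells. Shifts and turns lie within -1 to 1; 1 stands for 4 cm of shift or 0.15 rad of turn. Its arguments: {"type":"object","properties":{"commands":{"type":"array","items":{"type":"array","items":{"type":"array","items":{"type":"number"}}}},"newtons":{"type":"number"}},"required":["commands"]}

```bash
ls; mkdir -p pics
cat > h.py <<'E'
import numpy as np, cv2
from bench import sensors, cams, ticket
def grab(name,fn):
    st=sensors.read_state(); im,d=cams.grab_frame(name)
    cv2.imwrite('pics/'+fn+'.png',im[:,:,::-1]); np.savez('pics/'+fn+'.npz',im=im,d=d,p=np.array(st['ee_pos']),r=np.array(st['tool_rot']))
    return im,d,st
E
python3 - <<'E'
from h import *
print(sensors.read_state())
for n in ['top','scene']:
    c=cams.calibration(n); print(n,c)
    im,d,s=grab(n,n+'0')
print(cams.calibration('wrist'))
E
```

```text
pics
{'time_s': 0.0, 'q': array([-7.89585778e+01,  1.40862217e+01,  8.93242914e+01,  1.72312508e-04,
        7.67022493e+01, -9.97452551e+00]), 'joint_velocities': array([-0.04672986, -0.0406464 ,  0.0318982 , -0.07499657,  0.02717025,
       -0.0283271 ]), 'effort': array([-1.29984942e-04, -4.29504061e+01, -3.26129043e+01, -1.35384475e-04,
        5.27932818e-03, -3.29181375e-06]), 'ee_pos': array([ 0.23301334, -0.60620363,  0.23016267]), 'tool_rot': array([169.94030798,  89.88723747, 100.95621586]), 'force': array([ 0.58608257,  0.47233128, -0.08847097]), 'moment': array([-0.00051632, -0.02592861,  0.03947569]), 'finger_gap': 0.08531459425975439}
top {'mtx': array([[395.33543015,   0.        , 284.02581483],
       [  0.        , 395.33543015, 215.74503107],
       [  0.        ,   0.        ,   1.        ]]), 'T': array([[-0.01303392,  0.99799994, -0.06185663,  0.45886787],
       [-0.99989404, -0.01340975, -0.00566448,  0.01989228],
       [-0.00648263,  0.06177624,  0.99806897,  1.28323016],
       [ 0.        ,  0.        ,  0.        ,  1.        ]])}
scene {'mtx': array([[400
[... 208 characters left out ...]
,
       [-0.56204347, -0.44677816,  0.69605777,  0.78721534],
       [ 0.02225497,  0.83308278,  0.55270046,  0.66192868],
       [ 0.        ,  0.        ,  0.        ,  1.        ]])}
{'mtx': array([[312.60517937,   0.        , 279.45445087],
       [  0.        , 312.60517937, 210.10482163],
       [  0.        ,   0.        ,   1.        ]]), 'mount': array([[-7.19193896e-04,  3.13465573e-01, -9.49599293e-01,
        -1.43363298e-01],
       [-1.22158995e-04,  9.49599504e-01,  3.13465735e-01,
         8.04588414e-02],
       [ 9.99999734e-01,  3.41444739e-04, -6.44653528e-04,
        -8.33159392e-06],
       [ 0.00000000e+00,  0.00000000e+00,  0.00000000e+00,
         1.00000000e+00]])}
```

View pics/top0.png

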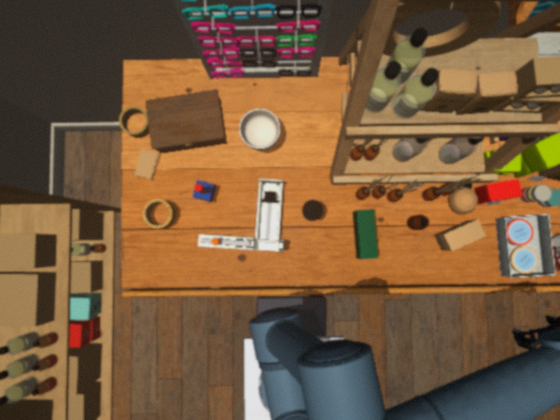

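View pics/scene0.png

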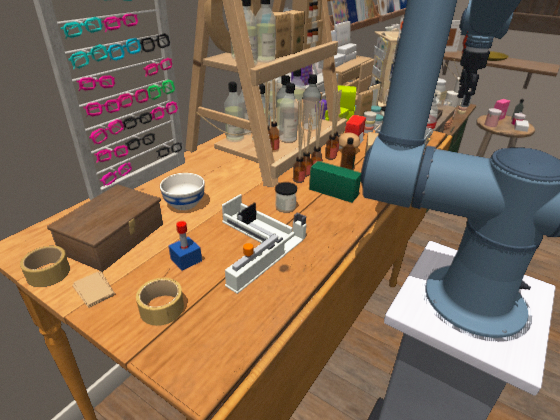

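```bash
cat >> h.py <<'E'
def cloud(name,d,st=None):
    c=cams.calibration(name); K=c['mtx']
    v,u=np.mgrid[:d.shape[0],:d.shape[1]]
    P=np.stack([(u-K[0,2])/K[0,0]*d,-(v-K[1,2])/K[1,1]*d,-d],-1)
    if 'T' in c: T=c['T']
    else: T=tool(st)@c['mount']
    return P@T[:3,:3].T+T[:3,3]
def tool(st):
    from scipy.spatial.transform import Rotation as R
    T=np.eye(4); T[:3,:3]=R.from_euler('xyz',st['tool_rot'],degrees=True).as_matrix(); T[:3,3]=st['ee_pos']; return T
def proj(name,p,st=None):
    c=cams.calibration(name); K=c['mtx']; T=c['T'] if 'T' in c else tool(st)@c['mount']
    q=np.linalg.inv(T)@np.append(p,1); return K[0,0]*q[0]/-q[2]+K[0,2], -K[1,1]*q[1]/-q[2]+K[1,2]
def ray(name,uv,z,st=None):
    c=cams.calibration(name); K=c['mtx']; T=c['T'] if 'T' in c else tool(st)@c['mount']
    r=T[:3,:3]@np.array([(uv[0]-K[0,2])/K[0,0],-(uv[1]-K[1,2])/K[1,1],-1]); o=T[:3,3]
    return o+r*(z-o[2])/r[2]
E
python3 - <<'E'
from h import *
a=np.load('pics/top0.npz'); im,d=a['im'],a['d']
P=cloud('top',d)
for uv in [(204,182),(230,265),(313,211),(366,233),(418,222),(158,213),(300,100)]:
    print(uv,P[uv[1],uv[0]].round(3))
cv2.imwrite('pics/c1.png',cv2.resize(im[170:270,140:300],None,fx=5,fy=5,interpolation=cv2.INTER_CUBIC)[:,:,::-1])
cv2.imwrite('pics/c2.png',cv2.resize(im[170:270,290:450],None,fx=5,fy=5,interpolation=cv2.INTER_CUBIC)[:,:,::-1])
E
```

```text
(204, 182) [0.646 0.278 0.045]
(230, 265) [ 0.381  0.204 -0.002]
(313, 211) [ 0.547 -0.062  0.074]
(366, 233) [ 0.478 -0.221  0.084]
(418, 222) [ 0.508 -0.376  0.092]
(158, 213) [0.553 0.437 0.002]
(300, 100) [ 0.92  -0.031  0.004]
```

View pics/c1.png

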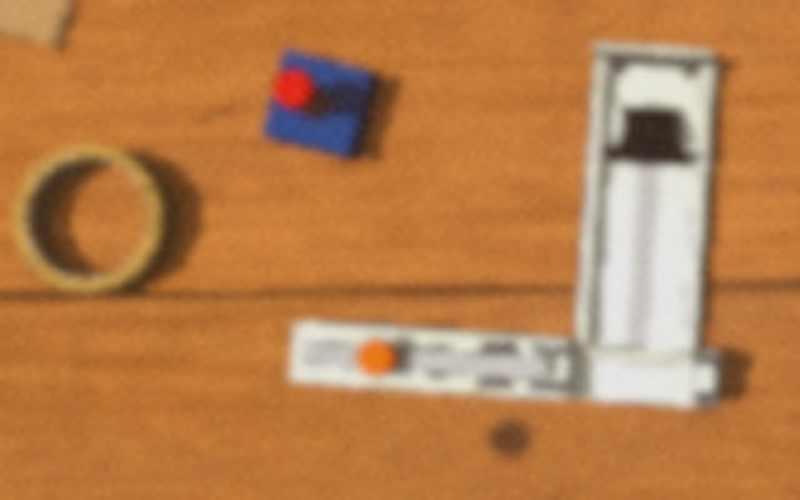

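View pics/c2.png

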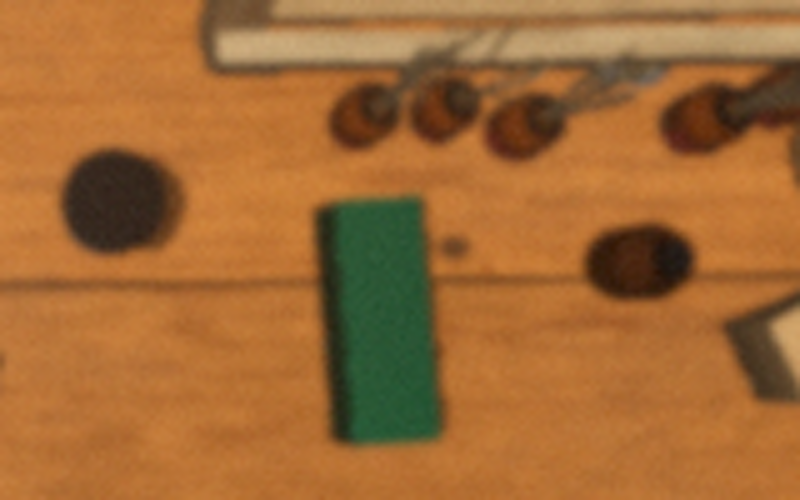

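Run:
```python
from h import *
st=sensors.read_state(); T=tool(st); print(T.round(3))
a=np.load('pics/top0.npz'); im,d=a['im'],a['d']
hsv=cv2.cvtColor(im,cv2.COLOR_RGB2HSV)
def m(lo,hi,box):
    k=cv2.inRange(hsv,lo,hi); z=np.zeros_like(k); x0,y0,x1,y1=box; z[y0:y1,x0:x1]=k[y0:y1,x0:x1]; return z
g=m((60,100,60),(90,255,255),(340,195,400,275))
c=max(cv2.findContours(g,0,1)[0],key=cv2.contourArea)
r=cv2.minAreaRect(c); print('gift px',r)
B=np.array([ray('top',p,0.082) for p in cv2.boxPoints(r)]); print(B.round(4), B.mean(0), [np.linalg.norm(B[i]-B[i-1]).round(4) for i in range(4)])
for e in (B[0]-B[1],B[1]-B[2]): print(np.degrees(np.arctan2(e[1],e[0])))
for n,lo,hi,box,z in [('red',(0,150,120),(6,255,255),(180,170,230,215),.113),('knob',(8,220,200),(14,255,255),(190,232,250,252),.092)]:
    k=m(lo,hi,box); M=cv2.moments(k,True); uv=(M['m10']/M['m00'],M['m01']/M['m00']); print(n,M['m00'],uv,ray('top',uv,z).round(4))
P=cloud('top',d)
for n,uv in [('guideL',(199,241)),('backmid',(271,183)),('post',(281,246))]: print(n,P[uv[1],uv[0]].round(3))
# tray corner pixels from crop
for n,(x,y),z in [('backL',(595,43),.06),('backR',(715,50),.06),('guide TL',(295,322),.05),('guide BL',(290,382),.05),('guide TR',(578,343),.05)]:
    print(n,ray('top',(140+x/5,170+y/5),z).round(4))
```

```text
[[-0.     0.933  0.359  0.233]
 [ 0.002  0.359 -0.933 -0.606]
 [-1.     0.    -0.002  0.23 ]
 [ 0.     0.     0.     1.   ]]
gift px ((366.26922607421875, 233.84616088867188), (46.086952209472656, 16.589569091796875), 85.03025817871094)
[[ 0.543  -0.1925  0.082 ]
 [ 0.5467 -0.2428  0.082 ]
 [ 0.4075 -0.2511  0.082 ]
 [ 0.4038 -0.2011  0.082 ]] [ 0.47523946 -0.22187769  0.082     ] [np.float64(0.1395), np.float64(0.0505), np.float64(0.1395), np.float64(0.0501)]
94.2097419003654
3.41561566056865
red 39.0 (198.2051282051282, 187.35897435897436) [0.6197 0.2814 0.113 ]
knob 12.0 (215.16666666666666, 241.08333333333334) [0.4591 0.2349 0.092 ]
guideL [0.46  0.292 0.052]
backmid [0.645 0.068 0.006]
post [0.441 0.038 0.051]
backL [0.6518 0.1034 0.06  ]
backR [0.6464 0.0286 0.06  ]
guide TL [0.4805 0.293  0.05  ]
guide BL [0.4432 0.2961 0.05  ]
guide TR [0.4651 0.1164 0.05  ]
```

Run:
```python
from h import *
for n in ['top','scene']:
    a=np.load(f'pics/{n}0.npz'); P=cloud(n,a['d']).reshape(-1,3); P=P[a['d'].ravel()>0]
    for z0,z1 in [(.1,.2),(.2,.3),(.3,.4),(.4,.5),(.5,.7)]:
        for y0,y1 in [(-.5,-.35),(-.35,-.2),(-.2,-.05),(-.05,.1)]:
            k=(P[:,2]>z0)&(P[:,2]<z1)&(P[:,1]>y0)&(P[:,1]<y1)&(P[:,0]>.4)
            if k.sum()>10: print(n,z0,y0,k.sum(),np.percentile(P[k,0],[1,10]).round(3))
```

```text
top 0.1 -0.5 1424 [0.505 0.618]
top 0.1 -0.35 742 [0.595 0.605]
top 0.1 -0.2 1426 [0.664 0.682]
top 0.1 -0.05 614 [0.971 0.975]
top 0.2 -0.5 619 [0.59  0.612]
top 0.2 -0.35 524 [0.591 0.603]
top 0.2 -0.2 1188 [0.69  0.702]
top 0.2 -0.05 1189 [0.97  0.973]
top 0.3 -0.5 3559 [0.705 0.708]
top 0.3 -0.35 2535 [0.705 0.706]
top 0.3 -0.2 1533 [0.705 0.707]
top 0.3 -0.05 1307 [0.971 0.975]
top 0.4 -0.5 3115 [0.752 0.755]
top 0.4 -0.35 3466 [0.743 0.752]
top 0.4 -0.2 1367 [0.741 0.749]
top 0.4 -0.05 558 [0.97  0.972]
top 0.5 -0.5 1161 [0.759 0.767]
top 0.5 -0.35 1769 [0.76 0.77]
top 0.5 -0.2 2450 [0.767 0.776]
scene 0.1 -0.5 1174 [0.504 0.602]
scene 0.1 -0.35 1747 [0.596 0.605]
scene 0.1 -0.2 1970 [0.665 0.681]
scene 0.1 -0.05 1096 [0.971 0.984]
scene 0.2 -0.5 929 [0.591 0.617]
scene 0.2 -0.35 1508 [0.592 0.611]
scene 0.2 -0.2 1527 [0.69  0.702]
scene 0.2 -0.05 1349 [0.969 0.973]
scene 0.3 -0.5 877 [0.704 0.706]
scene 0.3 -0.35 1711 [0.704 0.706]
scene 0.3 -0.2 2311 [0.704 0.708]
scene 0.3 -0.05 1541 [0.971 0.978]
scene 0.4 -0.5 948 [0.751 0.754]
scene 0.4 -0.35 1943 [0.742 0.748]
scene 0.4 -0.2 2565 [0.743 0.757]
scene 0.4 -0.05 1794 [0.969 0.974]
scene 0.5 -0.5 62 [0.758 0.761]
scene 0.5 -0.35 116 [0.759 0.762]
scene 0.5 -0.2 653 [0.767 0.771]
scene 0.5 -0.05 516 [0.975 1.012]
```

Request:
apply_moves([
  [[0.5, 1, 0, 0, 1], [0.5, 1, 0.1, -0.5, 1], [0.5, 1, 0.1, -0.55, 1], [0.5, 1, 0.1, -0.5, 1], [0.5, 1, 0.1, -0.5, 1], [0.5, 1, 0, 0, 1], [0.5, 1, 0, 0, 1], [0.5, 1, 0, 0, 1], [0.5, 1, 0, 0, 1], [0.5, 0.6, 0, 0, 1]],
])

```text
time_s: 1.1
ee_pos: [0.4334, -0.22, 0.247]
tool_rot: [-159.8, 90.0, 113.7]
force: [0.3, -0.7, 0.3]
finger_gap: 0.085
```

Run:
```python
from h import *
im,d,st=grab('wrist','w1'); print(tool(st).round(3))
```

```text
[[-0.     0.998  0.061  0.433]
 [ 0.001  0.061 -0.998 -0.22 ]
 [-1.    -0.    -0.001  0.247]
 [ 0.     0.     0.     1.   ]]
```

View pics/w1.png

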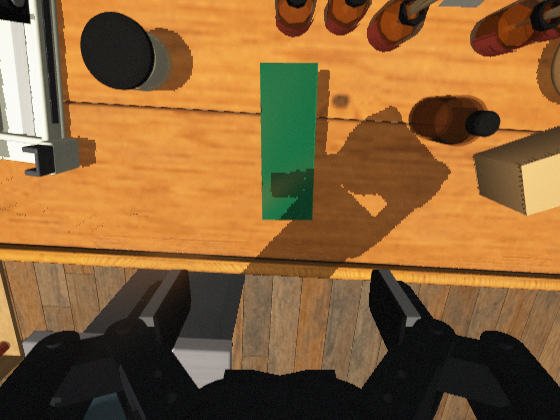

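Run:
```python
from h import *
a=np.load('pics/w1.npz'); im,d=a['im'],a['d']; st={'ee_pos':a['p'],'tool_rot':a['r']}
hsv=cv2.cvtColor(im,cv2.COLOR_RGB2HSV)
P=cloud('wrist',d,st)
k=(P[:,:,2]>0.075)&(P[:,:,2]<.09)
g=cv2.inRange(hsv,(60,90,30),(95,255,255))&(k*255).astype(np.uint8)
c=max(cv2.findContours(g,0,1)[0],key=cv2.contourArea)
r=cv2.minAreaRect(c);print(r, np.median(P[g>0][:,2]))
B=np.array([ray('wrist',p,0.082,st) for p in cv2.boxPoints(r)]); print(B.round(4), B.mean(0), [np.linalg.norm(B[i]-B[i-1]).round(4) for i in range(4)])
for e in (B[0]-B[1],B[1]-B[2]): print(np.degrees(np.arctan2(e[1],e[0])))
```

```text
((288.5, 140.5), (155.0, 57.0), 90.0) 0.08291423854865648
[[ 0.5501 -0.1955  0.082 ]
 [ 0.5532 -0.2467  0.082 ]
 [ 0.4059 -0.2612  0.082 ]
 [ 0.4023 -0.2016  0.082 ]] [ 0.47786616 -0.22624999  0.082     ] [np.float64(0.148), np.float64(0.0512), np.float64(0.1481), np.float64(0.0597)]
93.47989968879142
5.635212409377259
```

```bash
cat >> h.py <<'E'
def giftpose(fn,z=0.082,dz=.007):
    a=np.load(f'pics/{fn}.npz'); im,d=a['im'],a['d']; st={'ee_pos':a['p'],'tool_rot':a['r']}
    hsv=cv2.cvtColor(im,cv2.COLOR_RGB2HSV); P=cloud('wrist',d,st)
    g=(cv2.inRange(hsv,(60,90,20),(95,255,255))>0)&(abs(P[:,:,2]-z)<dz)
    rows=np.where(g.sum(1)>30)[0]; L=[];R=[]
    for v in rows[4:-4]:
        u=np.where(g[v])[0]; L.append(ray('wrist',(u[0]-.5,v),z,st)); R.append(ray('wrist',(u[-1]+.5,v),z,st))
    L=np.array(L);R=np.array(R); w=L[:,1]-R[:,1]
    pl=np.polyfit(L[:,0],L[:,1],1); pr=np.polyfit(R[:,0],R[:,1],1)
    u=int(np.median(np.where(g)[1])); x1=ray('wrist',(u,rows[0]-.5),z,st)[0]; x0=ray('wrist',(u,rows[-1]+.5),z,st)[0]
    xm=(x0+x1)/2
    print('yaw',np.degrees(np.arctan([pl[0],pr[0]])),'width',w.mean(),'len',x1-x0,'ctr',xm,(np.polyval(pl,xm)+np.polyval(pr,xm))/2)
E
python3 -c "
from h import *
giftpose('w1')"
```

```text
yaw [3.84985835 3.07299774] width 0.05126991781107972 len 0.14857023135440234 ctr 0.477822399011124 -0.22563211013427348
```

Request:
apply_moves([
  [[0.2, 1, 0, -0.2, 1], [0.2, 1, 0, -0.2, 1], [0.2, 1, 0, -0.2, 1], [0.1, 1, 0, -0.2, 1], [0.1, 1, 0, -0.1, 1], [0.1, 1, 0, 0, 1], [0.1, 1, 0, 0, 1], [0.0, 1, 0, 0, 1], [0, 0, 0, 0, 1]],
])

```text
time_s: 2.05
ee_pos: [0.4724, 0.1008, 0.2469]
tool_rot: [-134.9, 89.9, 131.1]
force: [0.1, -0.8, -0.7]
finger_gap: 0.0855
```

Run:
```python
from h import *
im,d,st=grab('wrist','w2'); print(tool(st).round(3),st['time_s'])
```

```text
[[-0.001  0.998 -0.07   0.472]
 [ 0.001 -0.07  -0.998  0.101]
 [-1.    -0.001 -0.001  0.247]
 [ 0.     0.     0.     1.   ]] 2.05
```

View pics/w2.png

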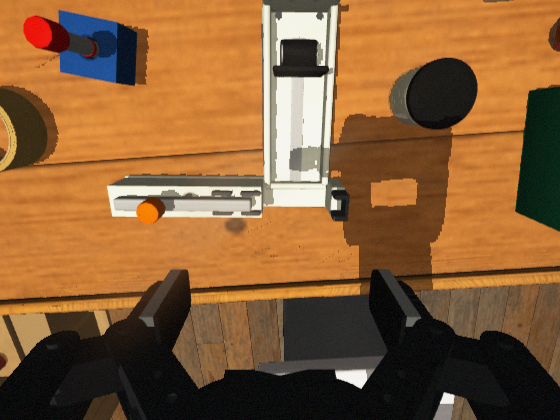

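Run:
```python
from h import *
a=np.load('pics/w2.npz'); im=a['im']
cv2.imwrite('pics/c3.png',cv2.resize(im[0:220,245:355],None,fx=5,fy=2.6,interpolation=cv2.INTER_NEAREST)[:,:,::-1])
cv2.imwrite('pics/c4.png',cv2.resize(im[170:225,100:355],None,fx=3,fy=6,interpolation=cv2.INTER_NEAREST)[:,:,::-1])
```

```text
(no output)
```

View pics/c3.png

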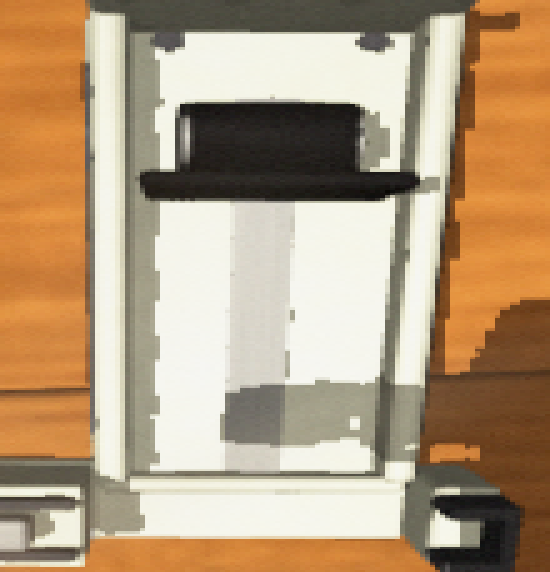

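View pics/c4.png

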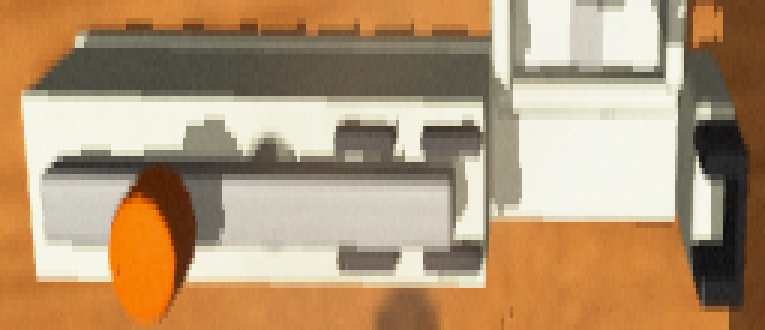

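Run:
```python
from h import *
a=np.load('pics/w2.npz'); im,d=a['im'],a['d']; st={'ee_pos':a['p'],'tool_rot':a['r']}
P=cloud('wrist',d,st); Z=P[:,:,2]
for v in (60,100,140,170):
    print(v,[f"{u}:{Z[v,u]*1000:.0f}" for u in range(258,345,1)])
hs=im.astype(int)
def fit(pts): 
    pts=np.array(pts); p=np.polyfit(pts[:,0],pts[:,1],1); return p
```

```text
60 ['258:1', '259:-0', '260:1', '261:0', '262:23', '263:29', '264:30', '265:32', '266:31', '267:31', '268:31', '269:31', '270:29', '271:9', '272:9', '273:5', '274:7', '275:6', '276:8', '277:8', '278:7', '279:7', '280:15', '281:31', '282:34', '283:39', '284:36', '285:39', '286:38', '287:40', '288:38', '289:38', '290:38', '291:39', '292:38', '293:40', '294:38', '295:38', '296:39', '297:39', '298:40', '299:38', '300:39', '301:39', '302:40', '303:40', '304:39', '305:38', '306:38', '307:39', '308:38', '309:38', '310:39', '311:39', '312:39', '313:39', '314:40', '315:37', '316:32', '317:32', '318:6', '319:7', '320:8', '321:6', '322:7', '323:7', '324:8', '325:10', '326:17', '327:24', '328:30', '329:30', '330:30', '331:31', '332:31', '333:30', '334:29', '335:23', '336:1', '337:0', '338:1', '339:1', '340:1', '341:0', '342:0', '343:2', '344:0']
100 ['258:1', '259:1', '260:1', '261:0', '262:20', '263:27', '264:30', '265:30', '266:31', '267:31', '268:31', '269:31', '270:28', '271:7', '272:8', '273:7', '274:5', '275:7', '276:9', '277:7', '278:6', '279:7', '280:7', '281:7', '282:7', '283:8', '284:7
[... 1470 characters left out ...]
0', '269:29', '270:30', '271:7', '272:7', '273:7', '274:6', '275:7', '276:7', '277:7', '278:6', '279:8', '280:7', '281:7', '282:7', '283:7', '284:8', '285:8', '286:6', '287:7', '288:7', '289:8', '290:8', '291:7', '292:6', '293:8', '294:6', '295:8', '296:8', '297:7', '298:7', '299:9', '300:8', '301:7', '302:7', '303:6', '304:8', '305:7', '306:7', '307:5', '308:8', '309:7', '310:9', '311:8', '312:6', '313:6', '314:8', '315:8', '316:7', '317:7', '318:7', '319:6', '320:13', '321:22', '322:29', '323:30', '324:30', '325:29', '326:32', '327:31', '328:30', '329:-0', '330:1', '331:1', '332:1', '333:2', '334:1', '335:2', '336:1', '337:2', '338:2', '339:0', '340:1', '341:0', '342:1', '343:-0', '344:2']
```

Run:
```python
from h import *
a=np.load('pics/w2.npz'); im,d=a['im'],a['d']; st={'ee_pos':a['p'],'tool_rot':a['r']}
P=cloud('wrist',d,st); Z=P[:,:,2]
T=lambda *uvz: ray('wrist',uvz[:2],uvz[2],st)
A=[];B=[]
for v in list(range(20,62))+list(range(80,180)):
    m=(Z[v]>.027)&(Z[v]<.034)
    l=[u for u in range(262,278) if m[u]]; r=[u for u in range(318,345) if m[u]]
    if l and r: A.append(T(l[-1]+.5,v,.03)); B.append(T(r[-1]+.5,v,.03))
A=np.array(A);B=np.array(B)
pa=np.polyfit(A[:,0],A[:,1],1); pb=np.polyfit(B[:,0],B[:,1],1)
print('slopes deg',np.degrees(np.arctan([pa[0],pb[0]])),'res',np.std(A[:,1]-np.polyval(pa,A[:,0])),'dist',(pa[1]-pb[1])+(pa[0]-pb[0])*.5)
th=np.arctan((pa[0]+pb[0])/2); ex=np.array([np.cos(th),np.sin(th)]); ey=np.array([-ex[1],ex[0]])
oa=(A[:,:2]@ey).mean(); ob=(B[:,:2]@ey).mean(); print('perp',oa,ob,oa-ob,'-> y0 ',oa-.03,ob+.038)
for u in (285,300,310):
    print(u,[f"{v}:{Z[v,u]*1000:.0f}" for v in range(174,215)])
# guide top front/back edges, z .05
for u in (130,235,250): print(u,[f"{v}:{Z[v,u]*1000:.0f}" for v in range(176,222)])
for v in (208,213): print(v,[f"{u}:{Z[v,u]*1000:.0f}" for u in list(range(105,120))+list(range(255,268))])
```

```text
slopes deg [-4.51931926 -4.47171722] res 8.436256426844793e-05 dist 0.06764600992392715
perp 0.1479680660790291 0.08057393149387415 0.06739413458515495 -> y0  0.1179680660790291 0.11857393149387416
285 ['174:9', '175:6', '176:7', '177:8', '178:8', '179:8', '180:8', '181:7', '182:11', '183:16', '184:18', '185:18', '186:20', '187:18', '188:18', '189:15', '190:7', '191:6', '192:4', '193:7', '194:6', '195:5', '196:6', '197:6', '198:7', '199:7', '200:7', '201:7', '202:8', '203:7', '204:8', '205:7', '206:6', '207:1', '208:1', '209:1', '210:-0', '211:1', '212:2', '213:2', '214:2']
300 ['174:8', '175:8', '176:7', '177:7', '178:8', '179:8', '180:8', '181:8', '182:14', '183:17', '184:17', '185:19', '186:19', '187:19', '188:18', '189:17', '190:7', '191:8', '192:6', '193:8', '194:7', '195:7', '196:7', '197:7', '198:6', '199:7', '200:7', '201:6', '202:7', '203:6', '204:7', '205:7', '206:6', '207:1', '208:1', '209:1', '210:0', '211:2', '212:1', '213:-0', '214:-0']
310 ['174:8', '175:7', '176:8', '177:6', '178:9', '179:7', '180:7', '181:7', '182:11', '183:17', '184:17', '185:17', '186:18', '187:20'
[... 1475 characters left out ...]
, '207:65', '208:65', '209:63', '210:65', '211:64', '212:57', '213:59', '214:58', '215:58', '216:51', '217:51', '218:-1', '219:2', '220:2', '221:1']
208 ['105:2', '106:0', '107:1', '108:-1', '109:-1', '110:0', '111:51', '112:50', '113:50', '114:50', '115:63', '116:64', '117:65', '118:65', '119:64', '255:51', '256:51', '257:51', '258:52', '259:51', '260:49', '261:51', '262:32', '263:1', '264:1', '265:2', '266:-1', '267:1']
213 ['105:1', '106:1', '107:2', '108:2', '109:-0', '110:0', '111:-0', '112:51', '113:51', '114:50', '115:50', '116:51', '117:51', '118:49', '119:49', '255:58', '256:57', '257:59', '258:58', '259:58', '260:56', '261:52', '262:1', '263:0', '264:1', '265:-1', '266:1', '267:1']
```

Run:
```python
from h import *
a=np.load('pics/w2.npz'); im,d=a['im'],a['d']; st={'ee_pos':a['p'],'tool_rot':a['r']}
T=lambda *uvz: ray('wrist',uvz[:2],uvz[2],st)[:2]
th=np.radians(-4.5); ex=np.array([np.cos(th),np.sin(th)]); ey=np.array([-ex[1],ex[0]])
for n,uvz,x in [('lip in',(300,182.8,.018),0),('lip out',(300,189.5,.018),-.008),('guide front',(235,217.5,.05),-.033),('gf',(130,216.5,.05),-.033),('guide back',(235,186.3,.05),.003),('gb',(130,185.6,.05),.003)]:
    print(n,T(*uvz)@ex-x)
for n,uvz,y in [('guide L',(111,210.5,.05),.212),('guide R',(261.5,210.5,.05),.040)]:
    print(n,T(*uvz)@ey-y)
hsv=cv2.cvtColor(im,cv2.COLOR_RGB2HSV); P=cloud('wrist',d,st)
o=None
for n,lo,hi,z,box in [('knob',(5,150,150),(16,255,255),.092,(120,190,180,230)),('pinhead',(0,150,100),(6,255,255),.113,(0,0,120,80))]:
    k=(cv2.inRange(hsv,lo,hi)>0)&(abs(P[:,:,2]-z)<.005); x0,y0,x1,y1=box; q=np.zeros_like(k); q[y0:y1,x0:x1]=k[y0:y1,x0:x1]
    c=max(cv2.findContours((q*255).astype(np.uint8),0,1)[0],key=cv2.contourArea); e=cv2.minEnclosingCircle(c); M=cv2.moments(q.astype(np.uint8),True); uv=(M['m10']/M['m00'],M['m01']/M['m00'])
    w=T(*uv,z); print(n,e,uv,q.sum(),'world',w,'med z',np.median(P[q][:,2]), 'ext',np.ptp(P[q][:,:2],axis=0))
    if n=='knob': print('tray xy knob', w@ex, w@ey-.1183)
```

```text
lip in 0.455758849978716
lip out 0.4553435969322203
guide front 0.4546477399755171
gf 0.45484067076450285
guide back 0.45569125995673254
gb 0.45549861590232416
guide L 0.1184236841191815
guide R 0.11783867177484911
knob ((148.0, 212.5), 12.298474311828613) (146.99736147757255, 213.00263852242745) 379 world [0.46065495 0.23540687] med z 0.09264475041263376 ext [0.02286843 0.02170105]
tray xy knob 0.4407650967210347 0.15252375682933617
pinhead ((37.0, 32.0), 17.204750061035156) (37.42280945757997, 31.41585535465925) 719 world [0.62208838 0.28082116] med z 0.11355932243800698 ext [0.02258088 0.02233198]
```

Request:
apply_moves([
  [[0, -0.9, 0, 0.17, 1], [0, -0.9, 0, 0.17, 1], [0, -0.9, 0, 0.17, 1], [0, -0.9, 0, 0.17, 1], [0.05, -0.9, 0, 0.19, 1], [0.05, -0.9, 0, 0, 1], [0.03, -0.9, 0, 0, 1], [0, -0.9, 0, 0, 1], [0, -0.9, 0, 0, 1], [0, 0, 0, 0, 1]],
])

```text
time_s: 3.1
ee_pos: [0.4772, -0.2313, 0.247]
tool_rot: [-37.6, 89.9, -124.8]
force: [0.3, 0.5, 0.2]
finger_gap: 0.0857
```

Run:
```python
from h import *
im,d,st=grab('wrist','w3'); print(tool(st).round(4),st['time_s'],np.degrees(np.arctan2(tool(st)[1,1],tool(st)[0,1])))
giftpose('w3')
```

```text
[[-6.000e-04  9.988e-01  4.860e-02  4.772e-01]
 [-9.000e-04  4.860e-02 -9.988e-01 -2.313e-01]
 [-1.000e+00 -7.000e-04  9.000e-04  2.470e-01]
 [ 0.000e+00  0.000e+00  0.000e+00  1.000e+00]] 3.1 2.7846179047438477
yaw [3.65757401 3.17339435] width 0.05099587853532642 len 0.14884590312811508 ctr 0.47785480935007474 -0.22558429476246056
```

Request:
apply_moves([
  [[0.015, 0.14, -0.8, 0.075, 1], [0, 0, -0.8, 0, 1], [0, 0, -0.8, 0, 1], [0, 0, -0.8, 0, 1], [0, 0, -0.5, 0, 1], [0, 0, 0, 0, 1]],
])

```text
time_s: 3.75
ee_pos: [0.4764, -0.2191, 0.0959]
tool_rot: [-131.3, 89.6, 142.5]
force: [0.7, 0.5, 0.4]
finger_gap: 0.0855
```

Request:
apply_moves([
  [[0, 0, 0, 0, 1], [0, 0, 0, 0, 1]],
])

```text
time_s: 3.95
ee_pos: [0.4798, -0.2217, 0.1011]
tool_rot: [49.7, 89.8, -36.5]
force: [0.2, -0.4, -0.1]
finger_gap: 0.0852
```

Run:
```python
from h import *
for i in range(3):
    st=sensors.read_state(); print(st['ee_pos'],st['tool_rot'],st['q'],st['joint_velocities'],st['time_s'])
```

```text
[ 0.47983876 -0.22172853  0.10106473] [ 49.66906064  89.82784232 -36.53641566] [-3.71013390e+01  7.00515182e+00  1.12148045e+02  1.94689480e-03
  6.06746542e+01  4.91031863e+01] [-0.06530611 -0.26010923 -0.30920602 -0.04316587 -0.15832634 -0.05976467] 3.95
[ 0.47983876 -0.22172853  0.10106473] [ 49.66906064  89.82784232 -36.53641566] [-3.71013390e+01  7.00515182e+00  1.12148045e+02  1.94689480e-03
  6.06746542e+01  4.91031863e+01] [-0.06530611 -0.26010923 -0.30920602 -0.04316587 -0.15832634 -0.05976467] 3.95
[ 0.47983876 -0.22172853  0.10106473] [ 49.66906064  89.82784232 -36.53641566] [-3.71013390e+01  7.00515182e+00  1.12148045e+02  1.94689480e-03
  6.06746542e+01  4.91031863e+01] [-0.06530611 -0.26010923 -0.30920602 -0.04316587 -0.15832634 -0.05976467] 3.95
```

Request:
apply_moves([
  [[-0.05, -0.1, -0.5, 0, 1], [0, 0, -0.5, 0, 1], [0, 0, -0.3, 0, 1], [0, 0, 0, 0, 1], [0, 0, 0, 0, 1], [0, 0, 0, 0, 1]],
])

```text
time_s: 4.55
ee_pos: [0.4778, -0.2257, 0.0486]
tool_rot: [49.1, 89.9, -37.1]
force: [-0.2, 0.5, -0.4]
finger_gap: 0.0855
```

Run:
```python
from h import *
im,d,st=grab('wrist','w4'); T=tool(st);print(T[:3,3].round(4),np.degrees(np.arctan2(T[1,1],T[0,1])))
```

```text
[ 0.4778 -0.2257  0.0486] 3.7895678667110606
```

View pics/w4.png

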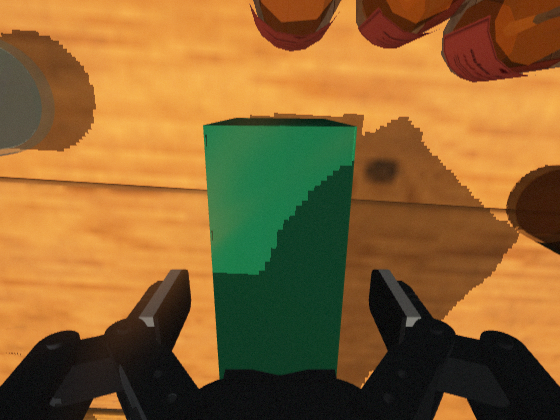

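Request:
apply_moves([
  [[0, 0, 0, 0, 0], [0, 0, 0, 0, 0], [0, 0, 0, 0, 0], [0, 0, 0, 0, 0], [0, 0, 0, 0, 0], [0, 0, 0, 0, 0]],
], newtons=60)

```text
time_s: 5.2
ee_pos: [0.4773, -0.2253, 0.0479]
tool_rot: [61.9, 90.0, -24.3]
force: [0.0, 1.8, 6.0]
finger_gap: 0.0513
```

Run:
```python
from h import *
im,d,st=grab('wrist','w5'); T=tool(st);print(T[:3,3].round(4),np.degrees(np.arctan2(T[1,1],T[0,1])),st['finger_gap'])
giftpose('w5')
```

```text
[ 0.4773 -0.2253  0.0479] 3.782073279291185 0.05133633888579308
yaw [3.29875278 3.18978148] width 0.0519963231246748 len 0.10678102120022537 ctr 0.49925315931584 -0.2242668630218937
```

View pics/w5.png

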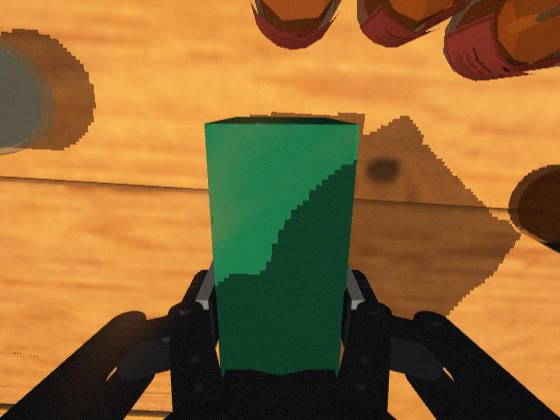

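Request:
apply_moves([
  [[0, 0, 0.3, 0, 0], [0, 0, 0.7, 0, 0], [0, 0, 0.8, 0, 0], [0, 0, 0.8, 0, 0], [0, 0, 0.4, 0, 0], [0.1, 0.4, 0, -0.1, 0], [0.1, 0.8, 0, -0.2, 0], [0.1, 0.8, 0, -0.2, 0], [0.1, 0.9, 0, -0.2, 0], [0.1, 0.9, 0, -0.2, 0]],
])

```text
time_s: 6.25
ee_pos: [0.4962, -0.0718, 0.167]
tool_rot: [-101.6, 89.9, 164.3]
force: [0.5, -1.2, -2.9]
finger_gap: 0.0512
```

Request:
apply_moves([
  [[0, 0.9, 0, 0, 0], [0, 0.9, 0, 0, 0], [0, 0.9, 0, 0, 0], [0, 0.7, 0, 0, 0], [0, 0.4, 0, 0, 0], [0, 0, 0, 0, 0], [0, 0, 0, 0, 0], [0, 0, 0, 0, 0]],
])

```text
time_s: 7.05
ee_pos: [0.4968, 0.0781, 0.1672]
tool_rot: [-51.2, 90.0, -145.2]
force: [0.2, -0.2, -2.6]
finger_gap: 0.0511
```

Run:
```python
from h import *
im,d,st=grab('wrist','w6'); T=tool(st);print(T[:3,3].round(4),np.degrees(np.arctan2(T[1,1],T[0,1])),st['finger_gap'],st['force'])
giftpose('w6',T[2,3]+.034,.006)
```

```text
[0.4968 0.0781 0.1672] -3.999642602311612 0.05106001785563595 [ 0.17896755 -0.16502758 -2.63222157]
yaw [-4.48423215 -4.5896141 ] width 0.0521158019216233 len 0.10687365339850707 ctr 0.5186380333377052 0.07619401043186141
```

View pics/w6.png

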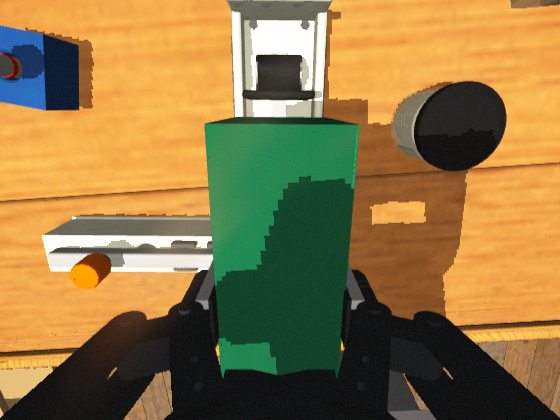

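Request:
apply_moves([
  [[0, 0.04, -0.5, 0, 0], [0, 0, -0.5, 0, 0], [0, 0, -0.5, 0, 0], [0, 0, -0.5, 0, 0], [0, 0, -0.4, 0, 0], [0, 0, 0, 0, 0], [0, 0, 0, 0, 0], [0, 0, 0, 0, 0]],
])

```text
time_s: 7.9
ee_pos: [0.498, 0.0801, 0.0725]
tool_rot: [89.7, 89.9, -4.3]
force: [-0.1, 0.2, -2.6]
finger_gap: 0.0511
```

```bash
cat >> h.py <<'E'
O=np.array([.4632,.0822]); EX=np.array([.9969,-.0785]); EY=np.array([.0785,.9969])
def tr(p): p=np.array(p)[:2]-O; return (p@EX).round(4),(p@EY).round(4)
E
python3 - <<'E'
from h import *
im,d,st=grab('wrist','w7'); T=tool(st);print(T[:3,3].round(4),tr(T[:3,3]),np.degrees(np.arctan2(T[1,1],T[0,1])),st['force'])
giftpose('w7',T[2,3]+.034,.006)
E
```

```text
[0.498  0.0801 0.0725] (np.float64(0.0348), np.float64(0.0006)) -3.980905588635279 [-0.10633388  0.15833334 -2.6031465 ]
yaw [-4.49464274 -4.63267359] width 0.05205653427507265 len 0.1067815626612193 ctr 0.5197880654785929 0.07812326724872183
```

View pics/w7.png

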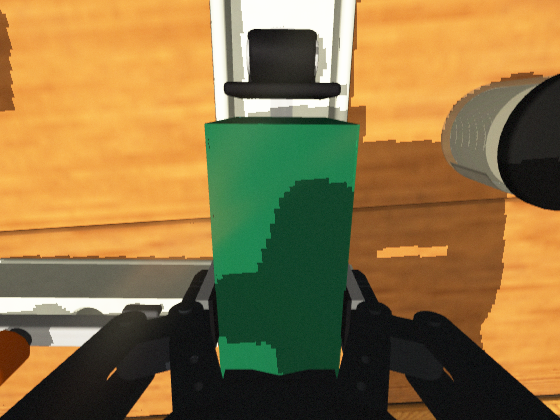

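Request:
apply_moves([
  [[0.15, -0.012, 0, 0, 0], [0.2, -0.016, 0, 0, 0], [0.2, -0.016, 0, 0, 0], [0.2, -0.016, 0, 0, 0], [0.2, -0.016, 0, 0, 0], [0.2, -0.016, 0, 0, 0], [0, 0, 0, 0, 0], [0, 0, 0, 0, 0], [0, 0, 0, 0, 0]],
])

```text
time_s: 8.85
ee_pos: [0.5421, 0.0769, 0.0709]
tool_rot: [-88.0, 89.8, 178.0]
force: [-5.9, 0.7, 0.3]
finger_gap: 0.0511
```

Run:
```python
from h import *
im,d,st=grab('wrist','w8'); T=tool(st);print(T[:3,3].round(4),tr(T[:3,3]),np.degrees(np.arctan2(T[1,1],T[0,1])),st['force'])
giftpose('w8',T[2,3]+.034,.006)
```

```text
[0.5421 0.0769 0.0709] (np.float64(0.0791), np.float64(0.0009)) -3.9487174751922884 [-5.9002814   0.66418072  0.29768507]
yaw [-4.76975728 -4.45664872] width 0.05177662227910043 len 0.10697149348277657 ctr 0.5639810410429427 0.0748292481908513
```

View pics/w8.png

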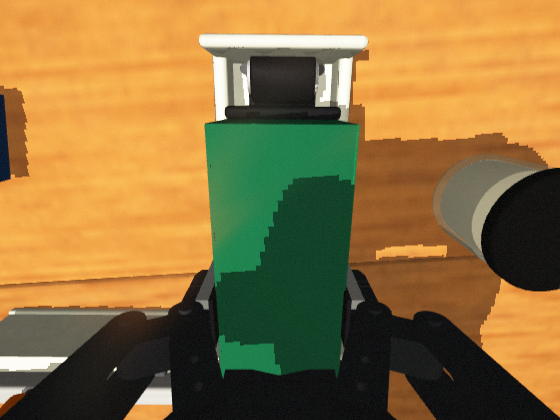

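Request:
apply_moves([
  [[0.05, -0.02, 0, 0, 0], [0, 0, -0.1, 0, 0], [0, 0, -0.1, 0, 0], [0, 0, -0.1, 0, 0], [0, 0, -0.1, 0, 0], [0, 0, 0, 0, 0], [0, 0, 0, 0, 0]],
])

```text
time_s: 9.6
ee_pos: [0.5435, 0.0761, 0.0545]
tool_rot: [-87.5, 89.8, 178.5]
force: [-5.9, 0.2, -1.8]
finger_gap: 0.0515
```

Run:
```python
from h import *
im,d,st=grab('wrist','w9'); T=tool(st);print(T[:3,3].round(4),tr(T[:3,3]),np.degrees(np.arctan2(T[1,1],T[0,1])),st['force'])
giftpose('w9',T[2,3]+.034,.006)
```

```text
[0.5435 0.0761 0.0545] (np.float64(0.0806), np.float64(0.0002)) -3.9484094495374205 [-5.88240567  0.19864535 -1.76474863]
yaw [-4.80398169 -4.46252988] width 0.05175144101270202 len 0.10701110123296997 ctr 0.5654307259210655 0.07402071385538855
```

Request:
apply_moves([
  [[0, 0, -0.05, 0, 0], [-0.05, 0.004, 0, 0, 0], [-0.05, 0.004, 0, 0, 0], [0, 0, 0, 0, 0], [0, 0, 0, 0, 0.9], [0, 0, 0, 0, 0.9], [0, 0, 0, 0, 0.9], [0, 0, 0, 0, 0.9], [0, 0, 0, 0, 0.9], [0, 0, 0, 0, 0.9]],
])

```text
time_s: 10.65
ee_pos: [0.541, 0.0762, 0.0533]
tool_rot: [100.5, 90.0, 6.6]
force: [-0.2, -0.2, 0.7]
finger_gap: 0.077
```

Request:
apply_moves([
  [[0, 0, 0.4, 0, 0.9], [0, 0, 0.7, 0, 0.9], [-0.4, 0, 0.8, 0, 0.9], [-0.8, 0.3, 0.9, 0, 0.9], [-0.8, 0.5, 0.9, 0, 0.9], [0, 0.5, 0.8, 0, 0.9], [0, 0, 0, 0, 0.9], [0, 0, 0, 0, 0.9]],
])

```text
time_s: 11.45
ee_pos: [0.4625, 0.1277, 0.2325]
tool_rot: [89.9, 89.9, -4.0]
force: [-0.2, 1.1, -0.2]
finger_gap: 0.0767
```

Run:
```python
from h import *
im,d,st=grab('wrist','w10'); T=tool(st);print(T[:3,3].round(4),tr(T[:3,3]),np.degrees(np.arctan2(T[1,1],T[0,1])),st['force'])
giftpose('w10',.088,.006)
```

```text
[0.4625 0.1277 0.2325] (np.float64(-0.0042), np.float64(0.0453)) -3.8930073952883526 [-0.20990294  1.13255587 -0.17017169]
yaw [-2.54249557 -4.61837809] width 0.051521233845831765 len 0.14997320133964498 ctr 0.5385297212137823 0.07604343552680845
```

View pics/w10.png

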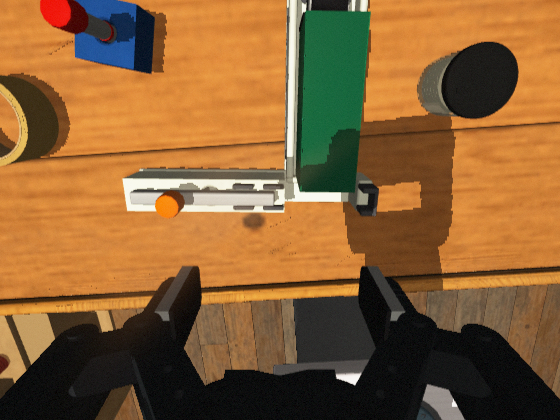

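Request:
apply_moves([
  [[-0.06, 0.5, 0, -0.08, 0.9], [0, 0.8, 0, 0, 0.9], [0, 0.8, -0.2, 0, 0.9], [0, 0.6, -0.7, 0, 0.9], [0, 0, -0.7, 0, 0.9], [0, 0, -0.7, 0, 0.9], [0, 0, -0.6, 0, 0.9], [0, 0, 0, 0, 0.9], [0, 0, 0, 0, 0.9], [0, 0, 0, 0, 0.9]],
])

```text
time_s: 12.5
ee_pos: [0.4608, 0.2354, 0.1168]
tool_rot: [108.7, 89.9, 14.0]
force: [0.2, -0.5, -0.0]
finger_gap: 0.0771
```

Run:
```python
from h import *
im,d,st=grab('wrist','w11'); T=tool(st);print(T[:3,3].round(4),tr(T[:3,3]),np.degrees(np.arctan2(T[1,1],T[0,1])),st['force'])
```

```text
[0.4608 0.2354 0.1168] (np.float64(-0.0144), np.float64(0.1525)) -4.669584847482735 [ 0.24342005 -0.45467103 -0.01732732]
```

View pics/w11.png

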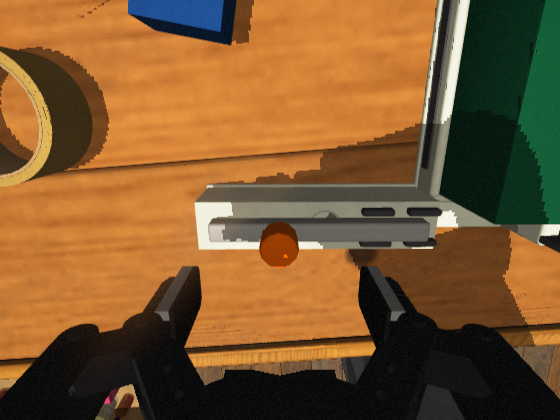

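Knob centred at column ~279, right between the fingers. Descend 40 mm and close.

Request:
apply_moves([
  [[0, 0, -0.5, 0, 0.9], [0, 0, -0.5, 0, 0.9], [0, 0, 0, 0, 0.9], [0, 0, 0, 0, 0], [0, 0, 0, 0, 0], [0, 0, 0, 0, 0], [0, 0, 0, 0, 0], [0, 0, 0, 0, 0], [0, 0, 0, 0, 0], [0, 0, 0, 0, 0]],
], newtons=30)

```text
time_s: 13.55
ee_pos: [0.4606, 0.2357, 0.077]
tool_rot: [110.7, 89.9, 16.1]
force: [-0.6, -0.6, 7.1]
finger_gap: 0.0224
```

Request:
apply_moves([
  [[-0.008, -0.1, 0, 0, 0], [-0.02, -0.25, 0, 0, 0], [-0.02, -0.25, 0, 0, 0], [-0.02, -0.25, 0, 0, 0], [-0.02, -0.25, 0, 0, 0], [-0.02, -0.25, 0, 0, 0], [-0.02, -0.25, 0, 0, 0], [-0.02, -0.25, 0, 0, 0], [-0.02, -0.25, 0, 0, 0], [0, 0, 0, 0, 0]],
])

```text
time_s: 14.55
ee_pos: [0.4539, 0.1504, 0.077]
tool_rot: [79.7, 89.9, -15.0]
force: [-2.3, -0.9, 7.1]
finger_gap: 0.0225
```

Run:
```python
from h import *
im,d,st=grab('wrist','w12'); T=tool(st);print(T[:3,3].round(4),tr(T[:3,3]),np.degrees(np.arctan2(T[1,1],T[0,1])),st['force'])
```

```text
[0.4539 0.1504 0.077 ] (np.float64(-0.0146), np.float64(0.0673)) -4.691728201211042 [-2.32055207 -0.87363815  7.10239461]
```

View pics/w12.png

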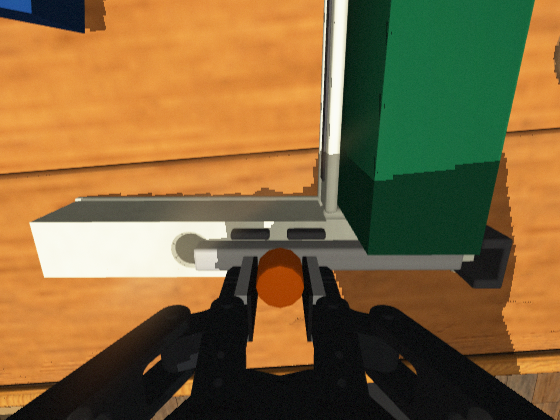

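Request:
apply_moves([
  [[0, -0.06, 0, 0, 0], [0, -0.06, 0, 0, 0], [0, -0.06, 0, 0, 0], [0, -0.04, 0, 0, 0], [0, 0, 0, 0, 0], [0, 0, 0, 0, 0]],
])

```text
time_s: 15.2
ee_pos: [0.4534, 0.1434, 0.077]
tool_rot: [171.4, 89.9, 76.8]
force: [-3.8, 4.8, 9.0]
finger_gap: 0.0227
```

Request:
apply_moves([
  [[0, -0.06, 0, 0, 0], [0, 0, 0, 0, 0]],
])

```text
time_s: 15.4
ee_pos: [0.4534, 0.1432, 0.077]
tool_rot: [176.2, 89.6, 81.5]
force: [-3.3, 16.4, 7.7]
finger_gap: 0.0226
```

Request:
apply_moves([
  [[0, 0.06, 0, 0, 0], [0, 0, 0, 0, 0.7], [0, 0, 0, 0, 0.7], [0, 0, 0, 0, 0.7], [0, 0, 0, 0, 0.7], [0, 0, 0.4, 0, 0.7], [0, 0, 0.7, 0, 0.7], [0, 0.2, 0.8, 0, 0.7], [0, 0.5, 0.8, 0, 0.7], [0, 0.5, 0.8, 0, 0.7]],
])

```text
time_s: 16.4
ee_pos: [0.4529, 0.1908, 0.2169]
tool_rot: [-50.7, 90.0, -145.4]
force: [0.1, -0.3, 0.0]
finger_gap: 0.0597
```

Request:
apply_moves([
  [[0.4, 0.4, 0.4, 0, 0.7], [0.7, 0.4, 0.4, 0, 0.7], [0.7, 0.4, 0, 0, 0.7], [0.2, 0, 0, 0, 0.7], [0, 0, 0, 0, 0.7], [0, 0, 0, 0, 0.7], [0, 0, 0, 0, 0.7]],
])

```text
time_s: 17.1
ee_pos: [0.5322, 0.2381, 0.2474]
tool_rot: [-70.3, 89.9, -165.0]
force: [0.6, -0.4, 0.4]
finger_gap: 0.0598
```

Run:
```python
from h import *
im,d,st=grab('wrist','w13'); T=tool(st);print(T[:3,3].round(4),tr(T[:3,3]),np.degrees(np.arctan2(T[1,1],T[0,1])),st['force'])
giftpose('w13',.088,.006)
```

```text
[0.5322 0.2381 0.2474] (np.float64(0.0566), np.float64(0.1609)) -4.6606745768953814 [ 0.5533878  -0.35121327  0.42939029]
yaw [-4.46357523 -4.52870942] width 0.05464616943977632 len 0.1508110934078033 ctr 0.5381554652814917 0.0777415197753761
```

View pics/w13.png

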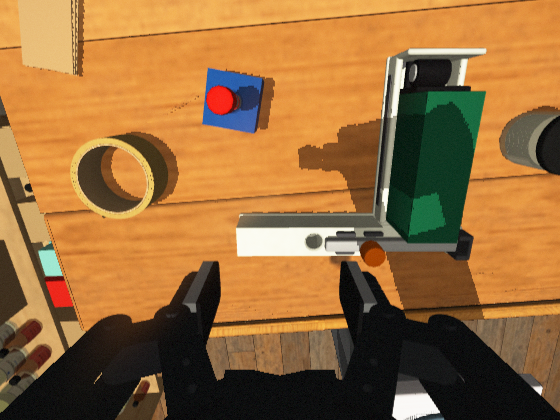

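```bash
cat >> h.py <<'E'
def blob(fn,lo,hi,z,box,dz=.005):
    a=np.load(f'pics/{fn}.npz'); im,d=a['im'],a['d']; st={'ee_pos':a['p'],'tool_rot':a['r']}
    hsv=cv2.cvtColor(im,cv2.COLOR_RGB2HSV); P=cloud('wrist',d,st)
    k=(cv2.inRange(hsv,lo,hi)>0)&(abs(P[:,:,2]-z)<dz); x0,y0,x1,y1=box; q=np.zeros_like(k); q[y0:y1,x0:x1]=k[y0:y1,x0:x1]
    M=cv2.moments(q.astype(np.uint8),True); uv=(M['m10']/M['m00'],M['m01']/M['m00'])
    w=ray('wrist',uv,z,st); print(uv,q.sum(),'world',w.round(4),'tray',tr(w),'medz',np.median(P[q][:,2]),'ext',np.ptp(P[q][:,:2],axis=0))
E
python3 - <<'E'
from h import *
blob('w13',(0,150,80),(6,255,255),.113,(195,75,250,125))
blob('w13',(3,150,60),(18,255,255),.092,(350,230,395,275))
a=np.load('pics/w13.npz'); im,d=a['im'],a['d']; st={'ee_pos':a['p'],'tool_rot':a['r']}
cv2.imwrite('pics/c5.png',cv2.resize(im[205:270,230:400],None,fx=4,fy=4,interpolation=cv2.INTER_NEAREST)[:,:,::-1])
P=cloud('wrist',d,st)
hole=((P[:,:,2]<.044)); h=np.zeros_like(hole); h[228:253,300:326]=hole[228:253,300:326]
c=max(cv2.findContours((h*255).astype(np.uint8),0,1)[0],key=cv2.contourArea); print(cv2.boundingRect(c),cv2.fitEllipse(c))
uv=cv2.fitEllipse(c)[0]; w=ray('wrist',uv,.05,st); print('hole',w,tr(w)); print('expect px',proj('wrist',np.append(O-.015*EX+.12*EY,.05),st))
E
```

```text
(220.28200972447326, 99.83468395461912) 617 world [0.622  0.2803 0.113 ] tray (np.float64(0.1427), np.float64(0.21)) medz 0.11360476622940668 ext [0.02182241 0.02251211]
(373.61917098445593, 256.35492227979273) 386 world [0.4545 0.1442 0.092 ] tray (np.float64(-0.0135), np.float64(0.0612)) medz 0.09268985908814814 ext [0.02392188 0.02362132]
(306, 234, 16, 14) ((313.5029296875, 240.41783142089844), (12.746392250061035, 15.319965362548828), 78.73108673095703)
hole [0.459146   0.20329147 0.05      ] (np.float64(-0.0135), np.float64(0.1204))
expect px (np.float64(313.8024748573545), np.float64(241.54074268099035))
```

View pics/c5.png

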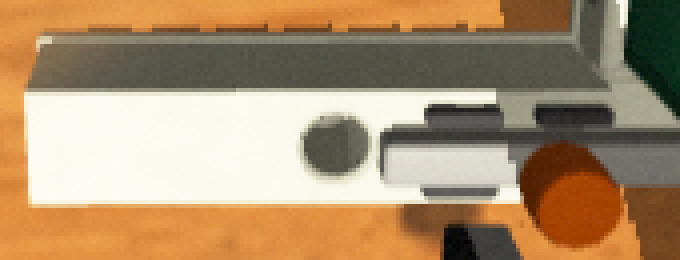

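Request:
apply_moves([
  [[0.4, 0.2, 0, 0, 0.7], [0.7, 0.35, 0, 0, 0.7], [0.7, 0.35, -0.3, 0, 0.7], [0.45, 0.15, -0.7, 0, 0.7], [0, 0, -0.8, 0, 0.7], [0, 0, -0.6, 0, 0.7], [0, 0, 0, 0, 0.7], [0, 0, 0, 0, 0.7], [0, 0, 0, 0, 0.7]],
])

```text
time_s: 18.05
ee_pos: [0.6242, 0.2809, 0.1544]
tool_rot: [109.6, 89.8, 15.0]
force: [0.2, 0.5, 1.3]
finger_gap: 0.0595
```

Run:
```python
from h import *
im,d,st=grab('wrist','w14'); T=tool(st);print(T[:3,3].round(4),np.degrees(np.arctan2(T[1,1],T[0,1])),st['force'])
blob('w14',(0,150,60),(6,255,255),.113,(200,150,360,420))
```

```text
[0.6242 0.2809 0.1544] -4.642673483308131 [0.17067208 0.46903601 1.30067183]
(278.92549842602307, 240.19517313746064) 953 world [0.6235 0.2812 0.113 ] tray (np.float64(0.1442), np.float64(0.211)) medz 0.113564542813925 ext [0.02266903 0.02293008]
```

View pics/w14.png

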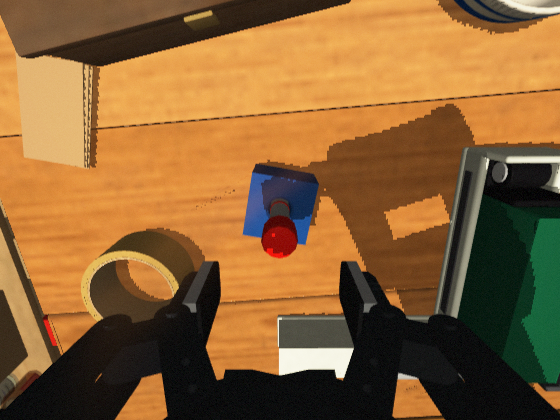

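Request:
apply_moves([
  [[-0.03, 0, -0.6, 0, 0.7], [0, 0, -0.6, 0, 0.7], [0, 0, -0.6, 0, 0.7], [0, 0, 0, 0, 0.7], [0, 0, 0, 0, 0.7], [0, 0, 0, 0, 0], [0, 0, 0, 0, 0], [0, 0, 0, 0, 0], [0, 0, 0, 0, 0], [0, 0, 0, 0, 0]],
], newtons=40)

```text
time_s: 19.1
ee_pos: [0.6232, 0.281, 0.0818]
tool_rot: [109.1, 89.8, 14.5]
force: [-0.3, 0.3, 6.5]
finger_gap: 0.0229
```

Run:
```python
from h import *
im,d,st=grab('wrist','w15'); T=tool(st);print(T[:3,3].round(4),np.degrees(np.arctan2(T[1,1],T[0,1])),st['force'],st['finger_gap'])
blob('w15',(0,150,60),(6,255,255),.113,(200,150,360,420))
```

```text
[0.6232 0.281  0.0818] -4.637714098913629 [-0.32834012  0.29499407  6.47332769] 0.02293193811858763
(279.4836027713626, 305.5284064665127) 2165 world [0.6243 0.2808 0.113 ] tray (np.float64(0.145), np.float64(0.2106)) medz 0.11346918785754694 ext [0.02348453 0.02265841]
```

View pics/w15.png

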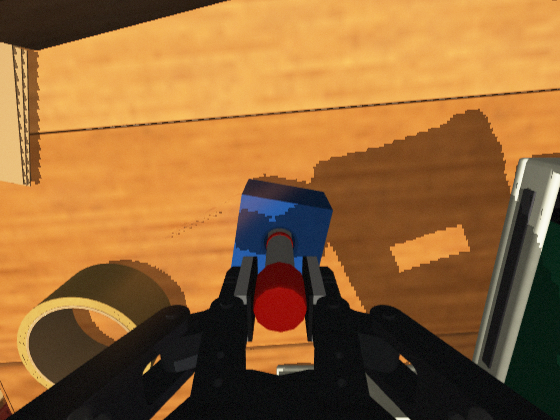

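Request:
apply_moves([
  [[0, 0, 0.3, 0, 0], [0, 0, 0.5, 0, 0], [0, 0, 0.5, 0, 0], [0, 0, 0.5, 0, 0], [0, 0, 0.4, 0, 0], [0, 0, 0, 0, 0], [0, 0, 0, 0, 0]],
])

```text
time_s: 19.85
ee_pos: [0.6217, 0.2806, 0.1676]
tool_rot: [-75.5, 90.0, -170.1]
force: [-1.0, 0.5, -1.9]
finger_gap: 0.0228
```

Run:
```python
from h import *
im,d,st=grab('wrist','w16'); T=tool(st);print(T[:3,3].round(4),st['force'],st['finger_gap'])
blob('w16',(0,150,60),(6,255,255),T[2,3]+.031,(200,150,360,420))
im,d,st=grab('scene','s16')
cv2.imwrite('pics/c6.png',cv2.resize(im[150:310,140:340],None,fx=4,fy=3.7)[:,:,::-1])
```

```text
[0.6217 0.2806 0.1676] [-1.02319626  0.49875109 -1.90347871] 0.022814957103574722
(279.59935897435895, 305.45512820512823) 2184 world [0.6228 0.2804 0.1986] tray (np.float64(0.1436), np.float64(0.2101)) medz 0.199173855985809 ext [0.02416883 0.02277757]
```

View pics/w16.png

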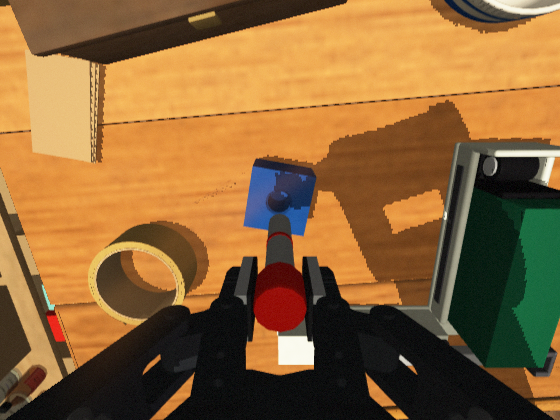

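View pics/c6.png

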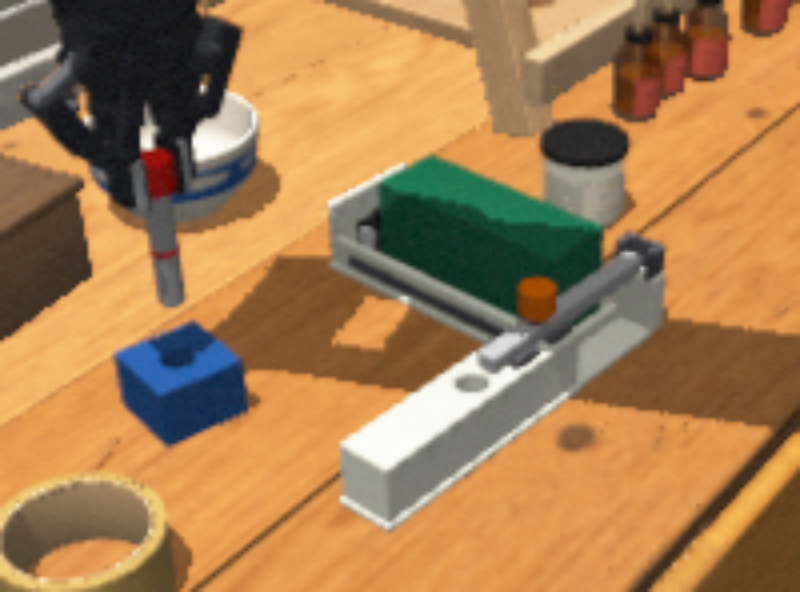

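Run:
```python
from h import *
a=np.load('pics/w16.npz'); im=a['im'];st={'ee_pos':a['p'],'tool_rot':a['r']}
for dx in (0,.006,.008): print(dx,proj('wrist',[.6228+dx*EX[0],.2804+dx*EX[1],.0898],st),'ring',proj('wrist',[.6228+dx*EX[0],.2804+dx*EX[1],.1298],st),proj('wrist',[.6228+dx*EX[0],.2804+dx*EX[1],.1338],st))
cv2.imwrite('pics/c7.png',cv2.resize(im[190:335,230:330],None,fx=4,fy=4,interpolation=cv2.INTER_NEAREST)[:,:,::-1])
```

```text
0 (np.float64(279.3583121769607), np.float64(218.1712523557326)) ring (np.float64(279.39168740220026), np.float64(239.64319895049647)) (np.float64(279.3957472841664), np.float64(242.25512345833448))
0.006 (np.float64(279.3373140247973), np.float64(210.5906421361599)) ring (np.float64(279.3669203015421), np.float64(230.79286481747167)) (np.float64(279.3705280204391), np.float64(233.25463808116578))
0.008 (np.float64(279.3302390767369), np.float64(208.03649245897267)) ring (np.float64(279.35855805419715), np.float64(227.80467963873824)) (np.float64(279.36201094409034), np.float64(230.21498466531943))
```

View pics/c7.png

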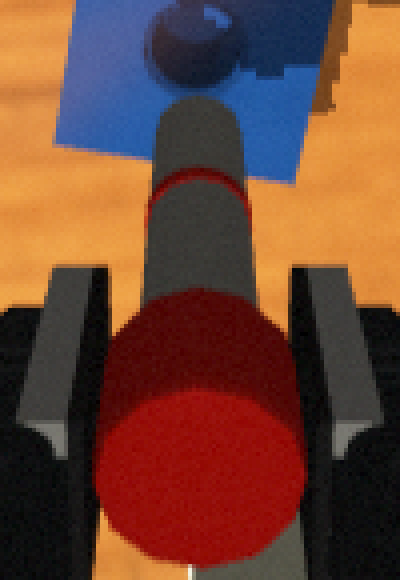

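Request:
apply_moves([
  [[-0.4, -0.2, 0, 0, 0], [-0.7, -0.34, 0, 0, 0], [-0.8, -0.4, 0, 0, 0], [-0.8, -0.4, 0, 0, 0], [-0.7, -0.34, 0, 0, 0], [-0.5, -0.2, 0, 0, 0], [-0.17, -0.06, 0, 0, 0], [0, 0, 0, 0, 0], [0, 0, 0, 0, 0], [0, 0, 0, 0, 0]],
])

```text
time_s: 20.95
ee_pos: [0.46, 0.2033, 0.1679]
tool_rot: [109.0, 90.0, 14.3]
force: [0.6, 0.2, -0.8]
finger_gap: 0.023
```

Run:
```python
from h import *
im,d,st=grab('wrist','w17'); T=tool(st);print(T[:3,3].round(4),tr(T[:3,3]),st['force'])
cv2.imwrite('pics/c8.png',cv2.resize(im[130:330,200:400],None,fx=3,fy=3,interpolation=cv2.INTER_NEAREST)[:,:,::-1])
print(proj('wrist',np.append(O-.015*EX+.12*EY,.05),st))
```

```text
[0.46   0.2033 0.1679] (np.float64(-0.0126), np.float64(0.1205)) [ 0.60806604  0.17760801 -0.75941116]
(np.float64(279.81847131423285), np.float64(206.53858867946346))
```

View pics/c8.png

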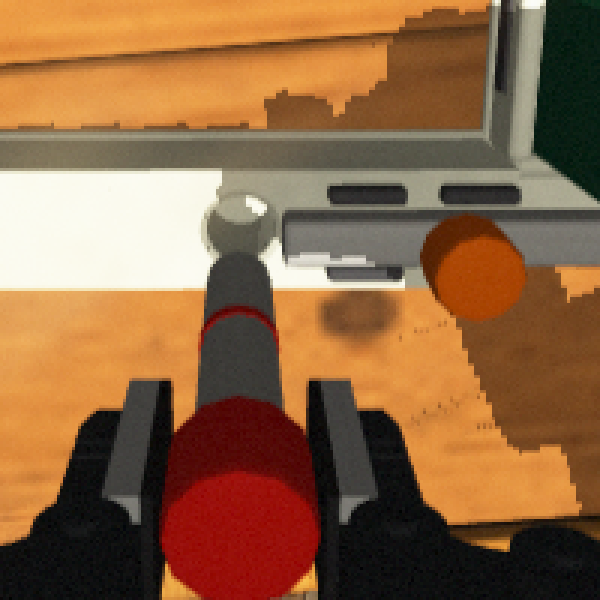

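Request:
apply_moves([
  [[-0.025, 0, -0.4, 0, 0], [0, 0, -0.4, 0, 0], [0, 0, 0, 0, 0], [0, 0, 0, 0, 0]],
])

```text
time_s: 21.4
ee_pos: [0.4584, 0.2031, 0.1358]
tool_rot: [-73.8, 90.0, -168.4]
force: [0.5, 0.3, -0.8]
finger_gap: 0.0225
```

Run:
```python
from h import *
im,d,st=grab('wrist','w18'); T=tool(st);print(T[:3,3].round(4),tr(T[:3,3]),st['force'])
cv2.imwrite('pics/c9.png',cv2.resize(im[130:330,200:400],None,fx=3,fy=3,interpolation=cv2.INTER_NEAREST)[:,:,::-1])
print(proj('wrist',np.append(O-.015*EX+.12*EY,.05),st),proj('wrist',np.append(O-.005*EX+.12*EY,.05),st))
```

```text
[0.4584 0.2031 0.1358] (np.float64(-0.0143), np.float64(0.1202)) [ 0.50400194  0.25617377 -0.78944113]
(np.float64(279.49282690870064), np.float64(216.91176787125232)) (np.float64(279.4615822101707), np.float64(204.63026060737127))
```

View pics/c9.png

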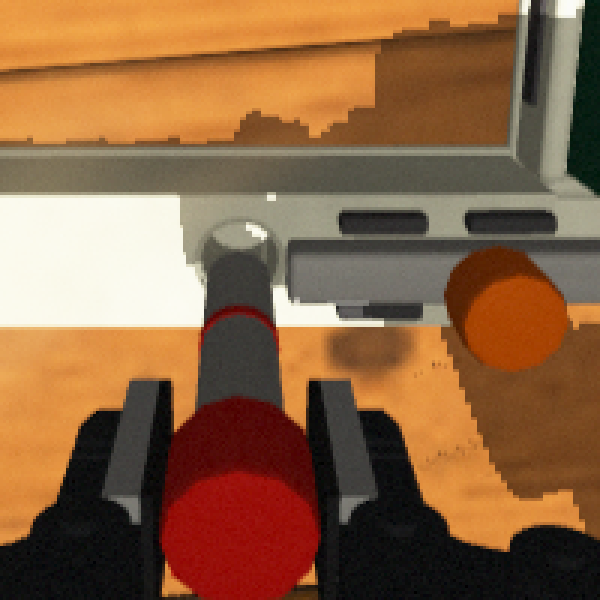

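Run:
```python
from h import *
a=np.load('pics/w18.npz'); st={'ee_pos':a['p'],'tool_rot':a['r']}
for x in (-.006,-.007,-.008,-.009,-.011): print(x,proj('wrist',np.append(O+x*EX+.12*EY,.0578),st))
im=a['im']; cv2.imwrite('pics/c10.png',cv2.resize(im[190:250,255:305],None,fx=10,fy=10,interpolation=cv2.INTER_NEAREST)[:,:,::-1])
```

```text
-0.006 (np.float64(279.4739861041663), np.float64(209.02179951468125))
-0.007 (np.float64(279.4772267543796), np.float64(210.29626888508182))
-0.008 (np.float64(279.48045870007115), np.float64(211.56731497753998))
-0.009 (np.float64(279.48368197626496), np.float64(212.8349515661577))
-0.011 (np.float64(279.49010265931844), np.float64(215.36005095978842))
```

View pics/c10.png

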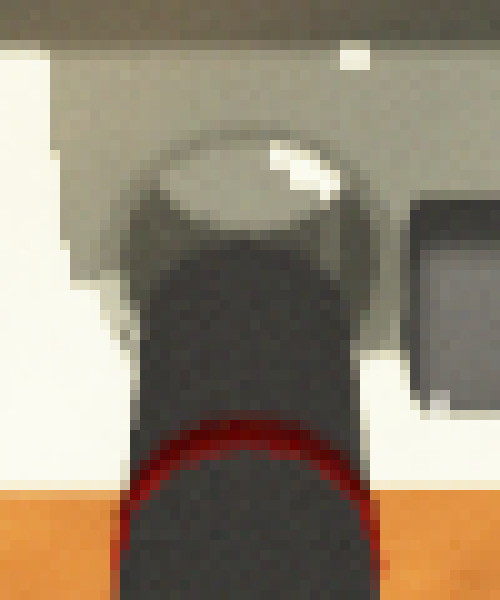

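Request:
apply_moves([
  [[0.04, 0, 0, 0, 0], [0, 0, -0.15, 0, 0], [0, 0, -0.15, 0, 0], [0, 0, -0.15, 0, 0], [0, 0, -0.15, 0, 0], [0, 0, 0, 0, 0]],
])

```text
time_s: 22.05
ee_pos: [0.4588, 0.2029, 0.1105]
tool_rot: [-74.8, 89.9, -169.5]
force: [0.1, -0.6, -0.9]
finger_gap: 0.0225
```

Request:
apply_moves([
  [[0, 0, -0.15, 0, 0], [0, 0, -0.15, 0, 0], [0, 0, -0.15, 0, 0], [0, 0, -0.1, 0, 0], [0, 0, 0, 0, 0], [0, 0, 0, 0, 0]],
])

```text
time_s: 22.65
ee_pos: [0.4597, 0.2031, 0.0897]
tool_rot: [-76.2, 90.0, -170.8]
force: [0.3, -0.9, -0.7]
finger_gap: 0.0226
```

Request:
apply_moves([
  [[0, 0, -0.06, 0, 0], [0, 0, 0, 0, 0], [0, 0, 0, 0, 0.5], [0, 0, 0, 0, 0.5], [0, 0, 0, 0, 0.5], [0, 0, 0, 0, 0.5], [0, 0, 0.2, 0, 0.5], [0, 0, 0.4, 0, 0.5], [0, 0, 0.7, 0, 0.5], [0, 0, 0.8, 0, 0.5]],
])

```text
time_s: 23.65
ee_pos: [0.459, 0.2029, 0.172]
tool_rot: [-74.2, 89.9, -168.8]
force: [-0.1, 0.1, 0.7]
finger_gap: 0.0425
```

Request:
apply_moves([
  [[0, 0, 0.8, 0, 0.5], [0, 0.4, 0.8, 0, 0.5], [0, 0.6, 0.2, 0, 0.5], [0, 0, 0, 0, 0.5], [0, 0, 0, 0, 0.5], [0, 0, 0, 0, 0.5]],
])

```text
time_s: 24.25
ee_pos: [0.4591, 0.2424, 0.2424]
tool_rot: [-63.6, 89.9, -158.3]
force: [-0.0, 0.1, -0.1]
finger_gap: 0.0428
```

Run:
```python
from h import *
im,d,st=grab('wrist','w19'); T=tool(st);print(T[:3,3].round(4),st['force'],st['time_s'])
giftpose('w19',.088,.004)
P=cloud('wrist',d,st)
hsv=cv2.cvtColor(im,cv2.COLOR_RGB2HSV)
k=(cv2.inRange(hsv,(0,150,60),(6,255,255))>0)&(P[:,:,2]>.116); print('pin top z',np.median(P[k][:,2]),k.sum(),tr(P[k].mean(0)[:2]))
g=(cv2.inRange(hsv,(60,90,20),(95,255,255))>0)&(P[:,:,2]>.08); print('gift top z',np.median(P[g][:,2]))
im,d,st=grab('scene','s19')
cv2.imwrite('pics/c11.png',cv2.resize(im[150:310,140:340],None,fx=4,fy=3.7)[:,:,::-1])
```

```text
[0.4591 0.2424 0.2424] [-0.01421731  0.07884439 -0.13166505] 24.25
yaw [-4.5733025  -4.54573022] width 0.053996428206574805 len 0.14740874118392988 ctr 0.5369082364820736 0.07736546325589816
pin top z 0.1196818240041721 515 (np.float64(-0.0108), np.float64(0.122))
gift top z 0.0888894026805323
```

View pics/w19.png

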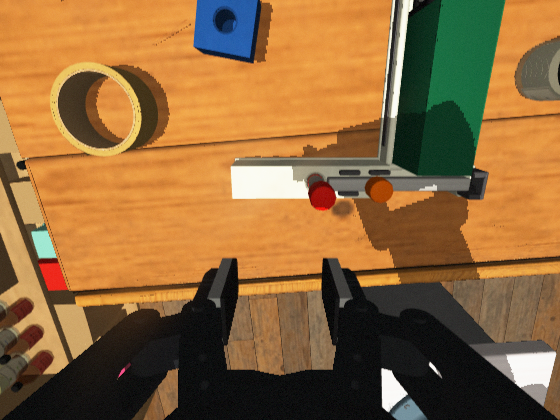

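View pics/c11.png

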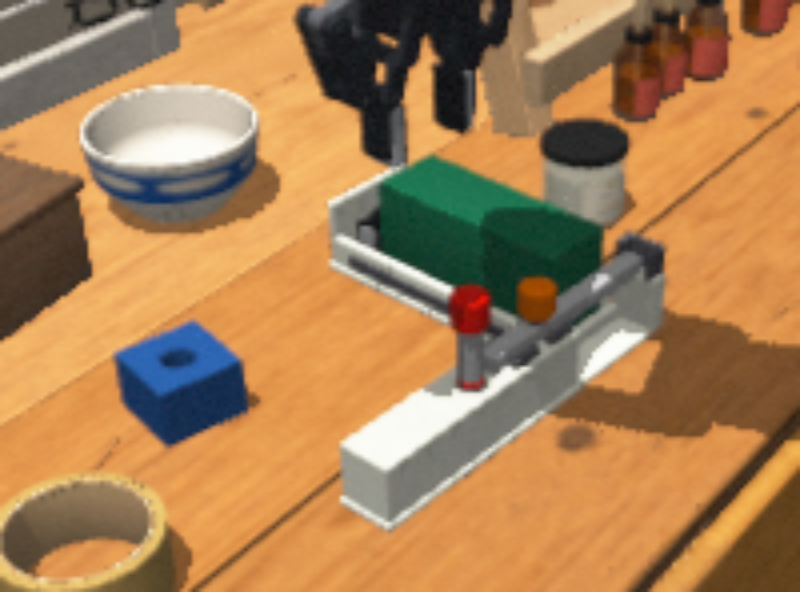

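Run:
```python
from h import *
blob('w19',(6,150,60),(18,255,255),.092,(360,170,400,210),.002)
print(ticket.sign_off())
```

```text
(380.5831325301205, 191.2843373493976) 415 world [0.4536 0.144  0.092 ] tray (np.float64(-0.0145), np.float64(0.0609)) medz 0.09261627421282231 ext [0.02290317 0.02265508]
the job is handed in; nothing more can be done
None
```

I loaded the gift set, shut and locked the keeper rail, and handed the job in at about 24 s of the 64 s allowed. The hand-in gives no verdict, so the figures below are my own last checks.

| Item | Last measurement | Required |
|---|---|---|
| Gift set, lengthwise | x 75.6 mm, measured right after release | 69 to 81 mm |
| Gift set, across | y -0.3 mm, measured right after release | -7 to 7 mm |
| Gift set, angle | yaw within about 0.1° of the channel | under 0.08 rad (4.6°) |
| Gift set, height | top at about 88.9 mm, 88 expected when flat on the floor | underside 2 to 10 mm |
| Rail | about 1 mm from shut by camera; the knob met its stop and pushed back with 16 N | under 7 mm |
| Pin | head top at 119.7 mm against 119 expected if fully bottomed | 36 mm deep or more |

- **Gift set:** it pressed the pusher back (about 5.9 N on the arm), came down behind the lip and was released. I did not measure the pusher's reading directly. It follows from the carton's position.
- **Pin:** its mark ring sits at the socket mouth, which agrees with the depth reading. It went in without resistance.
- **Bystanders:** the candle jar and the tape roll stand where they did in the last pictures. The amber bottle was not in those views, but nothing went near it after the gift set was picked up.

Two rough readings disagreed with the rest:

- **Gift set in the last wrist view:** it measured x near 74 mm and 54 mm wide, because the carton was cut off by the frame and its side was in view.
- **Pin head in the last wrist view:** it read about 4 mm off the socket axis in x, which I put down to the side of the head being included in that measurement.

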